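# Sweep the loose bushes into the parts tray

## Robot

A 7-joint arm with a two-finger parallel gripper is mounted at the origin on a cart in front of the work surface, level with it; the furniture and walls round the work are solid. World frame = base frame: x ahead of the robot, y to its left, z up, the work surface at z = 0. Lengths are in m, angles in rad, forces in N, time in s.
With the tool pointing down it reaches from about 0.425 to 0.925 m from the base axis. Payload 6.8 kg.
Tool frame: the origin (TCP) lies on the centre line of the jaws, within the pads' length; the fingertips stand 11 mm ahead of it and the grasp point (between the pads) lies 8 mm behind it (bot.tips_ahead is the distance from the TCP to the fingertips, in m); z points along the fingers, x is the direction in which the jaws open and shut, and the axes are right-handed (so a half turn about z gives the same grasp; the last joint's range is limited). The gripper opens to 85 mm and grips with 20 to 120 N. Pads are 22 mm wide; open, the fingers measure 114 mm over their backs; the gripper's body (76 mm by 85 mm) begins 54 mm behind the grasp point. The pads swing forward as they close: fully open they stand 13 mm farther back than shut.
Start: joints at [1.156, 0.477, 0.022, 1.555, -0.011, 1.109, -0.083], TCP at [0.204, -0.643, 0.242] pointing down, gripper open.
Joint ranges: [-2.96, 2.96], [-0.34, 2.1], [-1.41, 1.46], [0.24, 2.44], [-1.37, 4.51], [0.17, 1.92], [-2.96, 2.96]. Speed limits (rad/s): [2.39, 2.39, 3.14, 3.14, 3.14, 3.14, 3.14].

## Interface

Orientations are given as [roll, pitch, yaw] about the fixed x, y, z axes, in that order (R = Rz(yaw) Ry(pitch) Rx(roll)).
In Python, from station import bot gives the robot as it stands.
- The arm moves only by the tool servo_tool, never from a script. Its argument "series" is text: rows parted by semicolons, each of 7 numbers parted by spaces: the shift along the tool's x, y, z as a fraction of full scale, then the turn, a rotation vector about the tool's x, y, z as a fraction of full scale, then the opening, from -1 (shut) to 1 (fully open). In form: tx ty tz rx ry rz gripper; .... A call has 1 to 20 rows; each row is the pose to reach, as a shift and turn from the pose commanded when the call began, along the tool's axes at that moment, turning the shorter way round; what a row does not reach only later rows make up. Full scale, the value 1, is 0.4 m for a shift and 180 degrees for a turn. A row lasts 1/10 s, in which the tool goes at most 50 mm and 8.59 degrees, less where a joint would pass 70% of its speed; a pose out of reach is approached as far as the arm can. A call with a number of a shift or a turn outside -1 to 1 is refused whole. A call with a gripper value outside its range is refused whole. The fingers move at their own pace and stop on an object; "squeeze" is the grip in N (left out, the last holds). Time passes only in rows, so rows that repeat a pose let the fingers close. It gives the time, the measured TCP pose, the force and the opening at its end, in the units of the state.
- bot.get_obs(): the state, without advancing time (a new reading comes with each control period).
- bot.camera(name): name is "scene" or "top" or "wrist"; returns the picture (420x560x3 uint8, blue, green, red); there is no depth.
- bot.camera_model(name): a dict with "fx", "fy", "cx", "cy" (pixels), "R" (3x3) and "t" (3): a world point X has camera coordinates R X + t; the wrist camera has in their place "tool_from_camera" (4x4, takes a point from camera to tool coordinates, whose origin is the TCP and whose axes are the tool frame's). Camera axes: x right, y down, z forward; pixel columns grow to the right and rows downward; lengths in m; the calibration is good to about 2 mm. A picture is of the moment at which its call begins: read the wrist's pose just before it. camera_model takes no time and is no camera call.
- bot.job_done(): hands the job in, once; it reports no verdict.
The state is a dict: "time_s": time; "q": joint angles; "joint_vel": joint speeds; "effort": joint torques, N m; "tool_pos": TCP position; "ee_rot": TCP orientation; "ft_force": force on the tool from outside, world axes, zero at the start; "torque": the same for the moment, N m; "width": finger opening in m.
Only numpy, scipy, OpenCV 4.12 (cv2) and the standard library are available. Lean on these libraries where they do the work, as an engineer would, in place of code of your own. Each camera call takes 0.05 s, during which the arm holds its last target.

## Task

Clear the three loose bushes off the bench: with closed fingers, sweep each of them along the bench top and in through the open front of the green-floored tray until all three lie flat and wholly inside it. Only push them - do not pick up, tip up or carry any of them - and leave the bolt, tape roll, marker and spanner where they are. Then move the hand clear.

Things in the scene. Friction and masses are not known exactly. Their poses are not given: they have to be found in the camera images.
- tray: Open-fronted tray fixed to the bench: green floor, aluminium walls on three sides, 4 mm thick, 23 mm high with rims. Inside 240 mm wide (y) by 110 mm deep (x). No lip: the floor is level with the bench. Origin at the middle of the inner floor; x points from the open front (x = -55 mm) to the back wall (x = +55 mm), roughly away from the robot; side walls at y = -120 and +120 mm.
- bush_1: Dark grey turned bush (a plain ring lying flat), 34 mm across, 13 mm high, loose, under 0.1 kg. Origin at the centre of its underside; z is its axis, up.
- bush_2: Light silver-grey turned bush (a plain ring lying flat), 30 mm across, 10 mm high, loose, under 0.1 kg. Origin at the centre of its underside; z is its axis, up.
- bush_3: Brass-coloured turned bush (a plain ring lying flat), 38 mm across, 12 mm high, loose, under 0.1 kg. Origin at the centre of its underside; z is its axis, up.
- bolt: Steel hex bolt lying on the bench in one row with the bushes, 59 mm long (along its y), 19 mm wide, 17 mm high at the head; the shank is 10 mm thick. Origin under its middle. To be left alone.
- tape_roll: Roll of masking tape lying flat to the left of the tray, 104 mm across, 25 mm high; origin at the centre of its underside. To be left alone.
- marker: Red and white marker pen lying to the right, 135 mm long (along its y), 17 mm thick; origin under its middle. To be left alone.
- spanner: Flat steel spanner lying to the right, 194 mm long (along its y), 36 mm wide, 6 mm thick; origin under its middle. To be left alone.

How it is judged:
At the end, for the whole second after the job is handed in: All three bushes lie flat (within 0.15 rad) on the tray's floor, wholly behind its open front edge (within 1 mm) and between its walls, at rest; the bolt, tape roll, marker and spanner are within 20 mm of where they were (x of bush_1 in the frame of tray between -0.039 and 0.041 m and y of bush_1 in the frame of tray between -0.106 and 0.106 m and height (world z) of each of bush_1, bush_2, bush_3 below 0.004 m and angle between each of bush_1, bush_2, bush_3's own z axis and vertical below 0.15 rad and linear speed of each of bush_1, bush_2, bush_3 below 0.01 m/s and x of bush_2 in the frame of tray between -0.041 and 0.043 m and y of bush_2 in the frame of tray between -0.108 and 0.108 m and x of bush_3 in the frame of tray between -0.037 and 0.039 m and y of bush_3 in the frame of tray between -0.104 and 0.104 m and distance of each of bolt, tape_roll, marker, spanner from where it was at the start of the episode below 0.02 m); the robot touches nothing.
It fails at once if a bush was lifted or tipped up (its underside's centre more than 12 mm above the bench, or tilted by more than 0.6 rad) (height (world z) of any of bush_1, bush_2, bush_3 above 0.012 m or angle between any of bush_1, bush_2, bush_3's own z axis and vertical above 0.6 rad).
It fails at once if the bolt, tape roll, marker or spanner was pushed more than 20 mm away or picked up (distance of any of bolt, tape_roll, marker, spanner from where it was at the start of the episode above 0.02 m).
It also fails if it takes over 56 s, if anything falls off the work surface, if the arm or the gripper's body presses on something with over 40 N, if the wrist force passes 120 N, or if a joint passes its speed limit or range.

## Working session

There is one attempt and no reset: what is moved stays moved. The work goes in short steps, Python scripts to look and compute and a tool call to move; the robot and the scene stay as the last step left them, time stands still between calls to the robot, and variables do not carry over. Pictures are saved under pics/ and viewed, and the job is handed in when it is done.

Besides the shell and the picture viewer there is one more tool, called after "Call:" by a JSON object that holds its "method" and its "body". servo_tool: Moves the arm, as the interface text tells. Shift numbers are shares of 0.4 m and turn numbers shares of 180 degrees, none past 1 either way. Its arguments: {"type":"object","properties":{"series":{"type":"string"},"squeeze":{"type":"number"}},"required":["series"]}

```bash
ls; mkdir -p pics; python3 - <<'E'
from station import bot
import cv2,numpy as np
np.set_printoptions(precision=4,suppress=True)
for n in("scene","top"):
    cv2.imwrite(f"pics/{n}0.png",bot.camera(n)); print(n,bot.camera_model(n))
o=bot.get_obs(); print(o)
E
```

```text
pics
scene {'fx': 496.6585156047316, 'fy': 496.6585156047316, 'cx': 277.1441407138914, 'cy': 208.66254266136977, 'R': array([[ 0.7598, -0.6497,  0.0222],
       [-0.365 , -0.4546, -0.8125],
       [ 0.538 ,  0.6093, -0.5826]]), 't': array([-0.4139,  0.2305,  0.6968])}
top {'fx': 408.5090002062631, 'fy': 408.5090002062631, 'cx': 281.9636038983271, 'cy': 211.88453805062883, 'R': array([[-0.0262, -0.9995, -0.0184],
       [-0.9968,  0.0275, -0.0753],
       [ 0.0758,  0.0163, -0.997 ]]), 't': array([0.0325, 0.5275, 0.8568])}
{'time_s': 0.1, 'q': array([ 1.1559,  0.4778,  0.0223,  1.5564, -0.0115,  1.1093, -0.0831]), 'joint_vel': array([ 0.0013, -0.0011,  0.0006, -0.0016,  0.0014, -0.0023,  0.0004]), 'effort': array([  0.0045, -59.7761,   1.6136, -28.1955,   0.0128,   0.005 ,
         0.    ]), 'tool_pos': array([ 0.2037, -0.643 ,  0.2414]), 'ee_rot': array([ 3.1415,  0.0017, -1.2639]), 'ft_force': array([-0.3884,  0.4747, -0.1033]), 'torque': array([ 0.004 , -0.0031,  0.0039]), 'width': 0.08532230250614177}
```

View pics/top0.png

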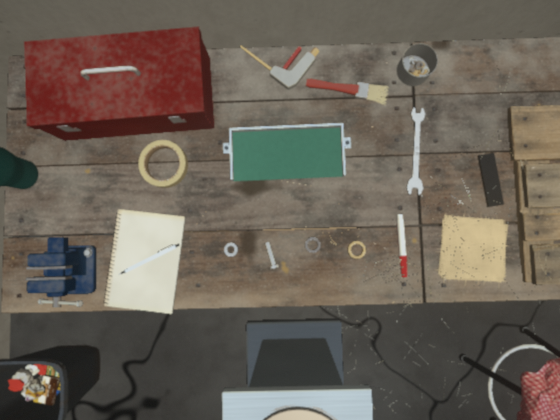

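View pics/scene0.png

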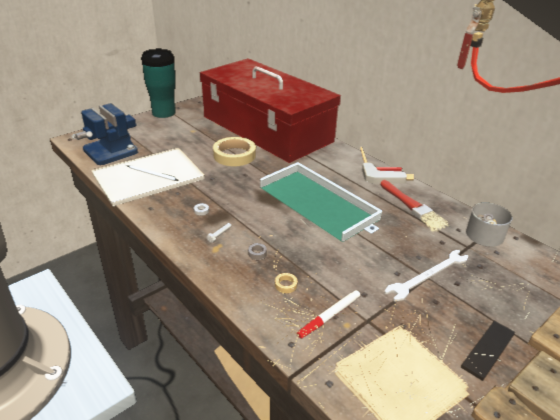

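The top view shows the silver bush at about (231,249), the bolt at (271,255), the dark bush at (313,244), the brass bush at (357,250) and the tray floor from (232,127) to (344,180). I'll enlarge both views.

```bash
python3 - <<'E'
import cv2
t=cv2.imread("pics/top0.png");s=cv2.imread("pics/scene0.png")
cv2.imwrite("pics/t_b.png",cv2.resize(t[225:285,215:375],None,fx=5,fy=5,interpolation=cv2.INTER_CUBIC))
cv2.imwrite("pics/t_t.png",cv2.resize(t[115:190,215:360],None,fx=5,fy=5,interpolation=cv2.INTER_CUBIC))
cv2.imwrite("pics/s_b.png",cv2.resize(s[155:305,180:390],None,fx=3.8,fy=3.8,interpolation=cv2.INTER_CUBIC))
E
```

```text
(no output)
```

View pics/t_b.png

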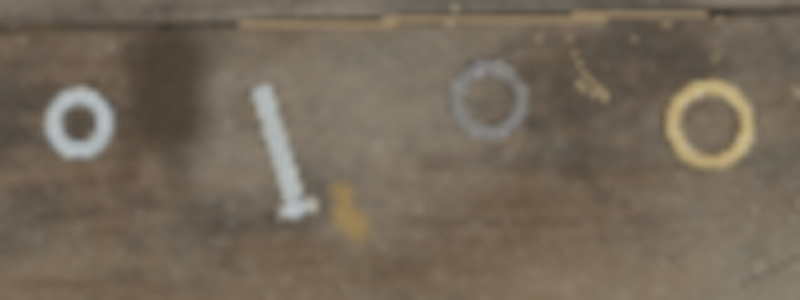

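View pics/t_t.png

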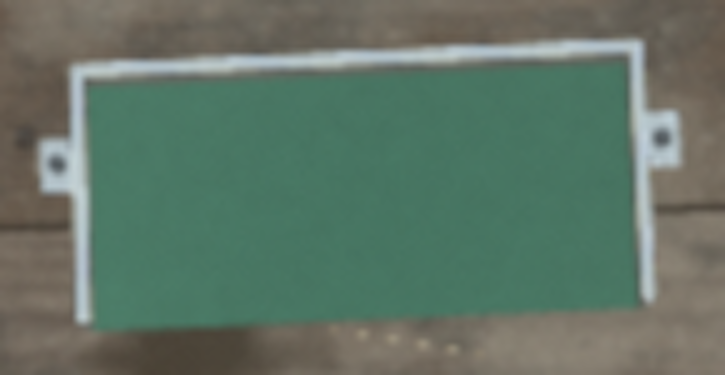

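View pics/s_b.png

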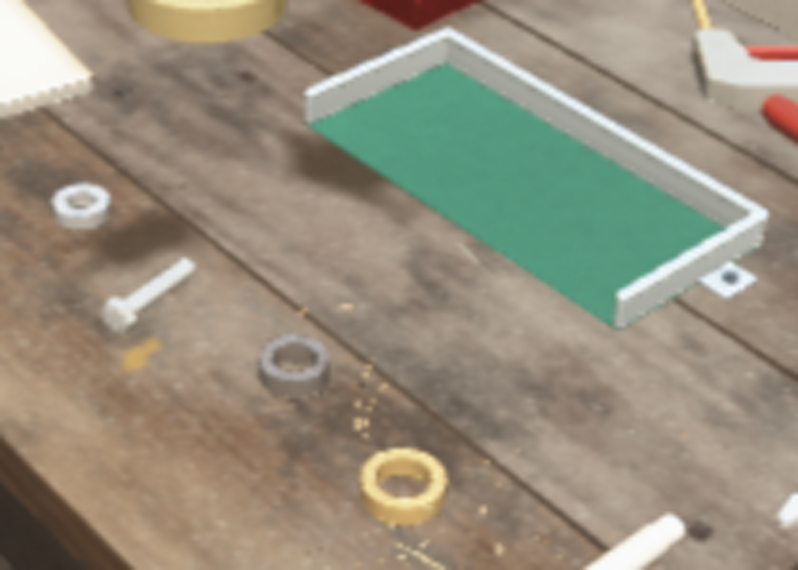

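```bash
cat > h.py <<'E'
from station import bot
import numpy as np,cv2
np.set_printoptions(precision=4,suppress=True)
M={n:bot.camera_model(n) for n in("scene","top")}
def ray(n,p):
    m=M[n]; d=m["R"].T@np.array([(p[0]-m["cx"])/m["fx"],(p[1]-m["cy"])/m["fy"],1]); return -m["R"].T@m["t"],d/np.linalg.norm(d)
def onz(n,p,z):
    o,d=ray(n,p); return o+d*(z-o[2])/d[2]
def tri(a,b):
    o1,d1=ray("top",a);o2,d2=ray("scene",b)
    A=np.stack([d1,-d2],1); s=np.linalg.lstsq(A,o2-o1,rcond=None)[0]
    p,q=o1+s[0]*d1,o2+s[1]*d2
    return (p+q)/2,np.linalg.norm(p-q)
def T(x,y): return (215+x/5-.4,225+y/5-.4)
def T2(x,y): return (215+x/5-.4,115+y/5-.4)
def S(x,y): return (180+x/3.8-.4,155+y/3.8-.4)
E
python3 - <<'E'
from h import *
for n,a,b,h in [("silver",T(79,123),S(82,203),.010),("dark",T(489,99),S(295,360),.013),("brass",T(710,125),S(404,482),.012),
 ("trayFL",T2(92,330),S(315,122),0),("trayFR",T2(640,307),S(615,325),0),("trayBL",T2(88,84),S(446,63),0)]:
    print(n,*tri(a,b),"planes",onz("top",a,h),onz("scene",b,h))
for n,a in [("bolt tip",T(263,90)),("bolt head",T(297,212)),("boltL",T(280,212)),("boltR",T(317,206)),("trayBR",T2(630,60)),("rimBL",T2(72,66)),("rimBR",T2(642,40)),("rimFR",T2(650,302)),("rimFL",T2(82,323))]:
    print(n,onz("top",a,.023 if 'rim' in n else .005))
E
```

```text
silver [0.4518 0.1318 0.0086] 0.0014893858785879426 planes [0.4512 0.132  0.01  ] [0.4514 0.1297 0.01  ]
dark [ 0.4572 -0.0454  0.0122] 0.0006471544801283779 planes [ 0.4569 -0.0451  0.013 ] [ 0.4568 -0.0463  0.013 ]
brass [ 0.4437 -0.14    0.0105] 0.0009077966879376778 planes [ 0.4433 -0.1395  0.012 ] [ 0.4429 -0.1414  0.012 ]
trayFL [0.6039 0.1232 0.003 ] 0.005381062618052316 planes [0.6022 0.1252 0.    ] [0.609  0.1251 0.    ]
trayFR [ 0.6054 -0.1171  0.0031] 0.001246722323689618 planes [ 0.6054 -0.1171  0.    ] [ 0.609  -0.1149  0.    ]
trayBL [0.7127 0.1251 0.0009] 0.0004827221817481739 planes [0.7131 0.1251 0.    ] [0.7135 0.1263 0.    ]
bolt tip [0.4633 0.0524 0.005 ]
bolt head [0.4103 0.0389 0.005 ]
boltL [0.4105 0.0463 0.005 ]
boltR [0.4127 0.0302 0.005 ]
trayBR [ 0.715  -0.1161  0.005 ]
rimBL [0.7149 0.1288 0.023 ]
rimBR [ 0.7186 -0.1192  0.023 ]
rimFR [ 0.6037 -0.1184  0.023 ]
rimFL [0.6017 0.1264 0.023 ]
```

Triangulated heights (8.6, 12.2 and 10.5 mm) match the stated 10, 13 and 12 mm. The tray measures 240 × 109 mm, with its front at x≈0.604. The present tool heading already suits the brass push, so I'm closing the fingers and heading there.

Call:
{"method": "servo_tool", "body": {"series": "-0.3 -0.25 0.1 0 0 0 -1;-0.6 -0.5 0.2 0 0 0 -1;-0.9 -0.75 0.3 0 0 0 -1;-0.9 -0.75 0.3 0 0 0 -1;-0.9 -0.75 0.3 0 0 0 -1;-0.9 -0.75 0.3 0 0 0 -1;-0.9 -0.75 0.3 0 0 0 -1;-0.9 -0.75 0.3 0 0 0 -1;-0.9 -0.75 0.3 0 0 0 -1;-0.9 -0.75 0.3 0 0 0 -1;-0.9 -0.75 0.3 0 0 0 -1;-0.9 -0.75 0.3 0 0 0 -1;-0.9 -0.75 0.3 0 0 0 -1;-0.9 -0.75 0.3 0 0 0 -1;-0.9 -0.75 0.3 0 0 0 -1", "squeeze": 20}}

```text
time_s: 1.6
tool_pos: [0.3808, -0.2108, 0.1225]
ee_rot: [-3.141, -0.0, -1.266]
ft_force: [-0.7, -0.5, -0.6]
width: -0.0
```

```bash
cat >> h.py <<'E'
from scipy.spatial.transform import Rotation as Ro
def to(p):
    o=bot.get_obs(); R=Ro.from_euler('xyz',o["ee_rot"]).as_matrix()
    return R.T@(np.array(p)-o["tool_pos"])/.4
E
python3 - <<'E'
from h import *
cv2.imwrite("pics/w1.png",bot.camera("wrist"))
print(bot.tips_ahead,bot.get_obs()["q"])
print(to([.405,-.152,.06]),to([.405,-.152,.015]))
E
```

```text
0.011 [ 0.5231  0.2677 -0.1842  2.207   0.0782  0.6724 -0.9818]
[-0.1217 -0.1015  0.1561] [-0.1218 -0.1015  0.2686]
```

View pics/w1.png

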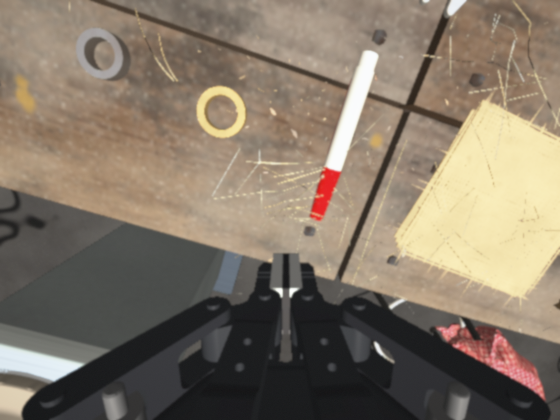

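The wrist view shows brass at (221,111), dark at (101,53) and the marker to the right of the approach. I'll cross-check positions from this view.

```bash
cat >> h.py <<'E'
def wz(p,z,o=None):
    o=o or bot.get_obs(); m=bot.camera_model("wrist"); R=Ro.from_euler('xyz',o["ee_rot"]).as_matrix()
    W=np.eye(4);W[:3,:3]=R;W[:3,3]=o["tool_pos"];W=W@m["tool_from_camera"]
    d=W[:3,:3]@np.array([(p[0]-m["cx"])/m["fx"],(p[1]-m["cy"])/m["fy"],1]);c=W[:3,3]
    return c+d*(z-c[2])/d[2]
E
python3 - <<'E'
from h import *
print(wz((221,111),.012),wz((101,53),.013),wz((315,218),.009),wz((369,54),.009))
E
```

```text
[ 0.4442 -0.1376  0.012 ] [ 0.457  -0.0443  0.013 ] [ 0.3826 -0.2365  0.009 ] [ 0.5164 -0.2326  0.009 ]
```

Call:
{"method": "servo_tool", "body": {"series": "-0.12 -0.1 0.1 0 0 0 -1;-0.12 -0.1 0.156 0 0 0 -1;-0.12 -0.1 0.156 0 0 0 -1;-0.12 -0.1 0.156 0 0 0 -1;-0.12 -0.1 0.156 0 0 0 -1"}}

```text
time_s: 2.15
tool_pos: [0.405, -0.1532, 0.0608]
ee_rot: [-3.141, -0.001, -1.266]
ft_force: [0.0, -0.2, 0.2]
width: -0.0
```

Call:
{"method": "servo_tool", "body": {"series": "-0.005 0 0.05 0 0 0 -1;-0.005 0 0.09 0 0 0 -1;-0.005 0 0.114 0 0 0 -1;-0.005 0 0.114 0 0 0 -1;-0.005 -0.01 0.114 0 0 0 -1;-0.005 -0.03 0.114 0 0 0 -1;-0.005 -0.05 0.114 0 0 0 -1;-0.005 -0.07 0.114 0 0 0 -1;-0.005 -0.09 0.114 0 0 0 -1;-0.005 -0.11 0.114 0 0 0 -1;-0.005 -0.13 0.114 0 0 0 -1;-0.005 -0.15 0.114 0 0 0 -1;-0.005 -0.17 0.114 0 0 0 -1;-0.005 -0.19 0.114 0 0 0 -1;-0.005 -0.2 0.114 0 0 0 -1;-0.005 -0.2 0.114 0 0 0 -1"}}

```text
time_s: 3.75
tool_pos: [0.4813, -0.1255, 0.0143]
ee_rot: [-3.141, -0.0, -1.264]
ft_force: [0.8, 0.2, -0.9]
width: -0.0001
```

```bash
python3 - <<'E'
from h import *
o=bot.get_obs();print(o["tool_pos"],o["ft_force"])
cv2.imwrite("pics/w2.png",bot.camera("wrist"))
t=bot.camera("top");cv2.imwrite("pics/t2.png",cv2.resize(t[110:280,210:410],None,fx=3,fy=3))
E
```

```text
[ 0.4813 -0.1255  0.0143] [ 0.8126  0.2023 -0.9169]
```

View pics/w2.png

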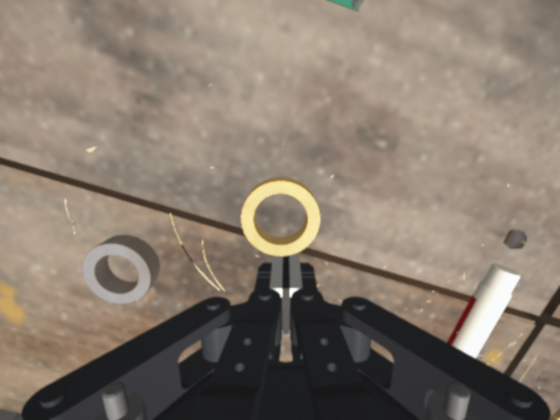

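View pics/t2.png

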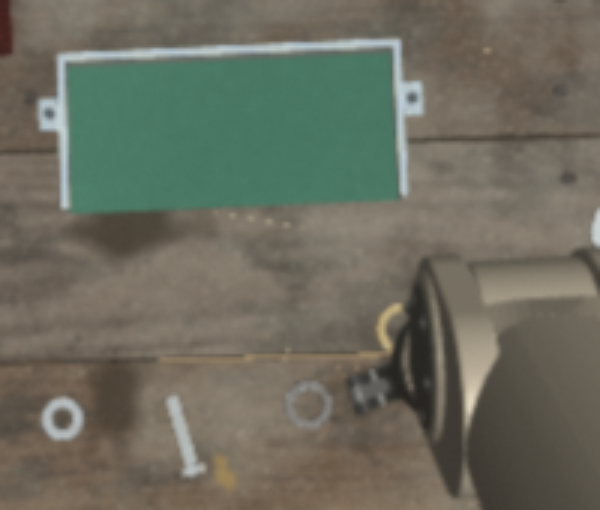

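The brass bush is riding centred on the finger face at (281,216). Continuing into the tray.

Call:
{"method": "servo_tool", "body": {"series": "0 -0.02 0 0 0 0 -1;0 -0.045 0 0 0 0 -1;0 -0.07 0 0 0 0 -1;0 -0.095 0 0 0 0 -1;0 -0.12 0 0 0 0 -1;0 -0.145 0 0 0 0 -1;0 -0.17 0 0 0 0 -1;0 -0.195 0 0 0 0 -1;0 -0.22 0 0 0 0 -1;0 -0.245 0 0 0 0 -1;0 -0.27 0 0 0 0 -1;0 -0.295 0 0 0 0 -1;0 -0.32 0 0 0 0 -1;0 -0.34 0 0 0 0 -1;0 -0.36 0 0 0 0 -1;0 -0.37 0 0 0 0 -1;0 -0.38 0 0 0 0 -1;0 -0.38 0 0 0 0 -1"}}

```text
time_s: 5.65
tool_pos: [0.6258, -0.0797, 0.0143]
ee_rot: [-3.141, -0.0, -1.264]
ft_force: [-0.6, -0.1, -0.3]
width: 0.0001
```

```bash
python3 - <<'E'
from h import *
cv2.imwrite("pics/w3.png",bot.camera("wrist"))
E
```

```text
(no output)
```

View pics/w3.png

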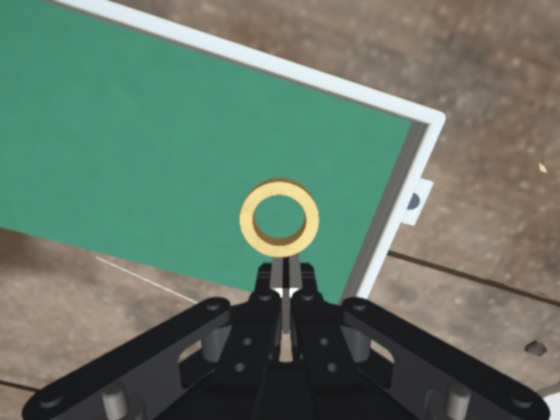

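The brass bush lies inside at (280,218), about 17 mm behind the front edge. I'm backing off, lifting and going behind the dark bush with the same heading.

Call:
{"method": "servo_tool", "body": {"series": "0 0.03 0 0 0 0 -1;0 0.08 0 0 0 0 -1;0 0.1 -0.08 0 0 0 -1;0 0.1 -0.165 0 0 0 -1;-0.1 0.2 -0.165 0 0 0 -1;-0.15 0.3 -0.165 0 0 0 -1;-0.21 0.4 -0.165 0 0 0 -1;-0.21 0.46 -0.165 0 0 0 -1;-0.21 0.46 -0.165 0 0 0 -1;-0.21 0.46 -0.165 0 0 0 -1;-0.21 0.46 -0.165 0 0 0 -1;-0.21 0.46 -0.165 0 0 0 -1"}}

```text
time_s: 6.9
tool_pos: [0.4257, -0.0554, 0.0804]
ee_rot: [-3.14, -0.0, -1.264]
ft_force: [1.1, -0.9, 0.7]
width: 0.0001
```

```bash
python3 - <<'E'
from h import *
o=bot.get_obs();print(o["tool_pos"])
i=bot.camera("wrist");cv2.imwrite("pics/w4.png",i)
t=bot.camera("top");cv2.imwrite("pics/t4.png",cv2.resize(t[110:280,210:410],None,fx=3,fy=3))
print(to([.4245,-.0545,.0145]))
E
```

```text
[ 0.4257 -0.0554  0.0804]
[-0.0025  0.0014  0.1644]
```

View pics/w4.png

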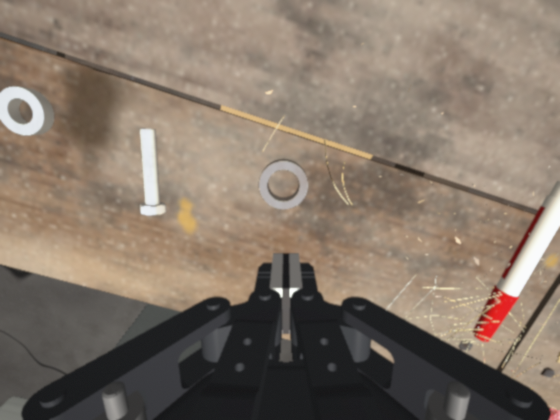

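View pics/t4.png

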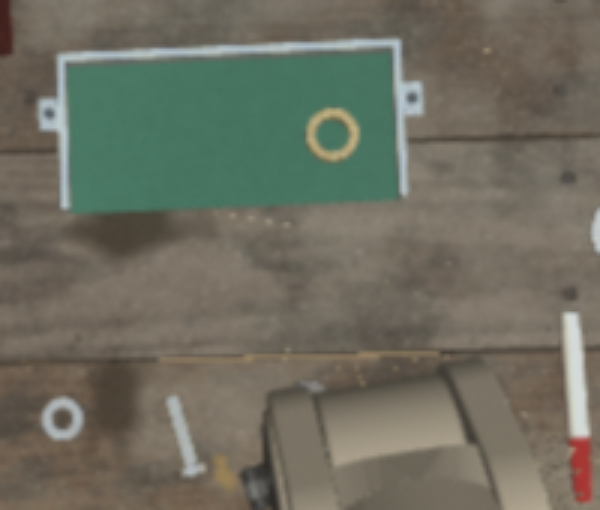

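Brass is at rest in the tray and the dark bush is dead ahead at (284,184). Descending and pushing.

Call:
{"method": "servo_tool", "body": {"series": "-0.002 0.006 0.06 0 0 0 -1;-0.002 0.006 0.12 0 0 0 -1;-0.002 0.006 0.15 0 0 0 -1;-0.002 0.006 0.164 0 0 0 -1;-0.002 0.006 0.164 0 0 0 -1;-0.002 -0.005 0.164 0 0 0 -1;-0.002 -0.02 0.164 0 0 0 -1;-0.002 -0.04 0.164 0 0 0 -1;-0.002 -0.06 0.164 0 0 0 -1;-0.002 -0.085 0.164 0 0 0 -1;-0.002 -0.11 0.164 0 0 0 -1;-0.002 -0.135 0.164 0 0 0 -1;-0.002 -0.16 0.164 0 0 0 -1;-0.002 -0.185 0.164 0 0 0 -1;-0.002 -0.21 0.164 0 0 0 -1;-0.002 -0.23 0.164 0 0 0 -1;-0.002 -0.24 0.164 0 0 0 -1;-0.002 -0.24 0.164 0 0 0 -1"}}

```text
time_s: 8.8
tool_pos: [0.5165, -0.0254, 0.0147]
ee_rot: [-3.141, 0.0, -1.264]
ft_force: [-0.8, -0.0, 0.3]
width: 0.0002
```

```bash
python3 - <<'E'
from h import *
cv2.imwrite("pics/w5.png",bot.camera("wrist"))
E
```

```text
(no output)
```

View pics/w5.png

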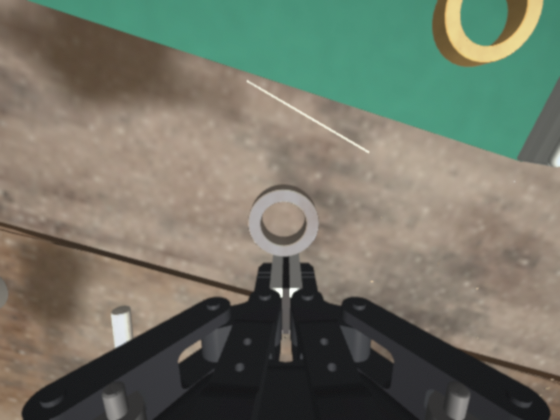

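Dark is centred on the fingers at (283,221). Continuing.

Call:
{"method": "servo_tool", "body": {"series": "0 -0.02 0 0 0 0 -1;0 -0.045 0 0 0 0 -1;0 -0.07 0 0 0 0 -1;0 -0.095 0 0 0 0 -1;0 -0.12 0 0 0 0 -1;0 -0.145 0 0 0 0 -1;0 -0.17 0 0 0 0 -1;0 -0.195 0 0 0 0 -1;0 -0.22 0 0 0 0 -1;0 -0.245 0 0 0 0 -1;0 -0.265 0 0 0 0 -1;0 -0.28 0 0 0 0 -1;0 -0.29 0 0 0 0 -1;0 -0.29 0 0 0 0 -1"}}

```text
time_s: 10.25
tool_pos: [0.6269, 0.0097, 0.0147]
ee_rot: [-3.141, 0.0, -1.264]
ft_force: [-0.0, -0.1, -0.0]
width: 0.0002
```

```bash
python3 - <<'E'
from h import *
cv2.imwrite("pics/w6.png",bot.camera("wrist"))
E
```

```text
(no output)
```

View pics/w6.png

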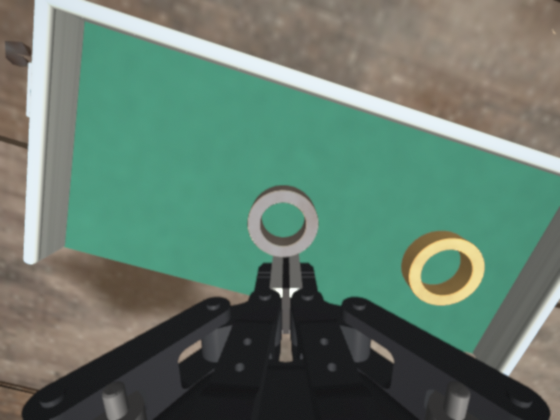

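Dark is inside at (283,221), with brass undisturbed. Now to the silver bush, turning the hand by about 32°.

Call:
{"method": "servo_tool", "body": {"series": "0 0.03 0 0 0 0 -1;0 0.08 0 0 0 0 -1;0 0.1 -0.08 0 0 0 -1;0 0.1 -0.165 0 0 0 -1;-0.1 0.18 -0.165 0 0 0.04 -1;-0.2 0.24 -0.165 0 0 0.08 -1;-0.3 0.3 -0.165 0 0 0.12 -1;-0.4 0.36 -0.165 0 0 0.16 -1;-0.468 0.4 -0.165 0 0 0.178 -1;-0.468 0.4 -0.165 0 0 0.178 -1;-0.468 0.4 -0.165 0 0 0.178 -1;-0.468 0.4 -0.165 0 0 0.178 -1;-0.468 0.4 -0.165 0 0 0.178 -1;-0.468 0.4 -0.165 0 0 0.178 -1"}}

```text
time_s: 11.7
tool_pos: [0.418, 0.1386, 0.0806]
ee_rot: [-3.141, -0.0, -1.825]
ft_force: [0.2, -0.1, -1.3]
width: 0.0002
```

```bash
python3 - <<'E'
from h import *
o=bot.get_obs();print(o["tool_pos"],o["ee_rot"],o["q"])
i=bot.camera("wrist");cv2.imwrite("pics/w7.png",i)
t=bot.camera("top");cv2.imwrite("pics/t7.png",cv2.resize(t[110:280,210:410],None,fx=3,fy=3))
E
```

```text
[0.418  0.1386 0.0806] [-3.1414 -0.0001 -1.8252] [-0.3973  0.3484 -0.0757  2.2286  0.0486  0.5659 -2.3348]
```

View pics/w7.png

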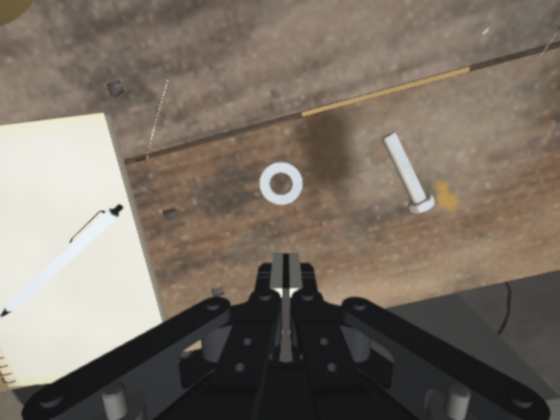

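View pics/t7.png

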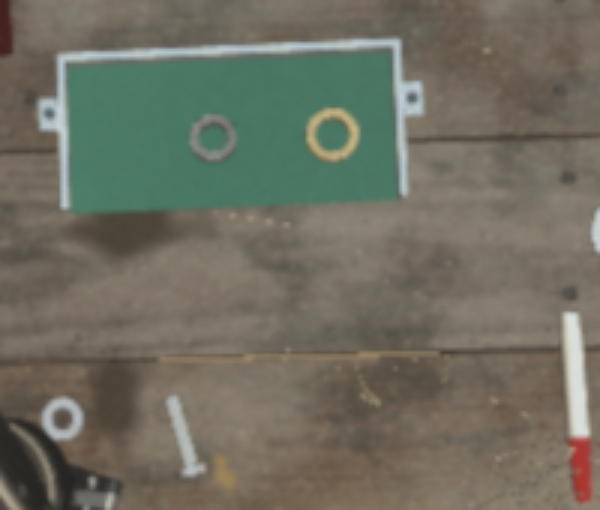

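Silver is ahead at (281,184) and the notebook and bolt are clear of the path. Pushing.

Call:
{"method": "servo_tool", "body": {"series": "-0.003 0 0.06 0 0 0 -1;-0.003 0 0.12 0 0 0 -1;-0.003 0 0.15 0 0 0 -1;-0.003 0 0.166 0 0 0 -1;-0.003 0 0.166 0 0 0 -1;-0.003 -0.01 0.166 0 0 0 -1;-0.003 -0.025 0.166 0 0 0 -1;-0.003 -0.04 0.166 0 0 0 -1;-0.003 -0.06 0.166 0 0 0 -1;-0.003 -0.085 0.166 0 0 0 -1;-0.003 -0.11 0.166 0 0 0 -1;-0.003 -0.135 0.166 0 0 0 -1;-0.003 -0.16 0.166 0 0 0 -1;-0.003 -0.185 0.166 0 0 0 -1;-0.003 -0.21 0.166 0 0 0 -1;-0.003 -0.23 0.166 0 0 0 -1;-0.003 -0.24 0.166 0 0 0 -1;-0.003 -0.24 0.166 0 0 0 -1"}}

```text
time_s: 13.6
tool_pos: [0.5112, 0.1165, 0.0142]
ee_rot: [-3.141, 0.0, -1.824]
ft_force: [-0.1, 0.5, 0.5]
width: 0.0002
```

```bash
python3 - <<'E'
from h import *
cv2.imwrite("pics/w8.png",bot.camera("wrist"))
E
```

```text
(no output)
```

View pics/w8.png

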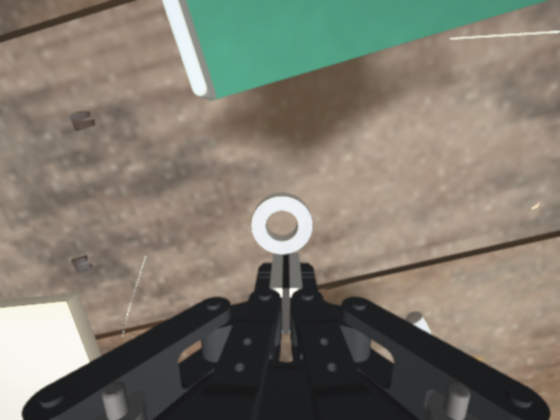

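Call:
{"method": "servo_tool", "body": {"series": "0 -0.02 0 0 0 0 -1;0 -0.045 0 0 0 0 -1;0 -0.07 0 0 0 0 -1;0 -0.095 0 0 0 0 -1;0 -0.12 0 0 0 0 -1;0 -0.145 0 0 0 0 -1;0 -0.17 0 0 0 0 -1;0 -0.195 0 0 0 0 -1;0 -0.22 0 0 0 0 -1;0 -0.245 0 0 0 0 -1;0 -0.27 0 0 0 0 -1;0 -0.29 0 0 0 0 -1;0 -0.305 0 0 0 0 -1;0 -0.305 0 0 0 0 -1;0 -0.27 0 0 0 0 -1;0 -0.22 0 0 0 0 -1;0 -0.2 -0.1 0 0 0 -1;0 -0.15 -0.2 0 0 0 -1;0 0.2 -0.3 0 0 0 -1;0 0.2 -0.3 0 0 0 -1"}}

```text
time_s: 15.65
tool_pos: [0.4749, 0.1262, 0.1231]
ee_rot: [-3.14, 0.001, -1.824]
ft_force: [0.1, 1.0, 1.0]
width: 0.0001
```

Call:
{"method": "servo_tool", "body": {"series": "-0.2 0.2 -0.1 0 0 0 -1;-0.2 0.2 -0.1 0 0 0 -1;-0.2 0.2 -0.1 0 0 0 -1;-0.2 0.2 -0.1 0 0 0 -1;-0.2 0.2 -0.1 0 0 0 -1;-0.2 0.2 -0.1 0 0 0 -1"}}

```text
time_s: 16.25
tool_pos: [0.4184, 0.2216, 0.1612]
ee_rot: [3.141, -0.001, -1.825]
ft_force: [-0.7, -0.3, 0.2]
width: 0.0002
```

```bash
python3 - <<'E'
from h import *
t=bot.camera("top");cv2.imwrite("pics/t9f.png",t);cv2.imwrite("pics/t9.png",cv2.resize(t[110:280,210:410],None,fx=4,fy=3.5))
cv2.imwrite("pics/t9c.png",cv2.resize(t[115:190,215:360],None,fx=5,fy=5,interpolation=cv2.INTER_CUBIC))
cv2.imwrite("pics/s9.png",bot.camera("scene"))
E
```

```text
(no output)
```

View pics/t9f.png

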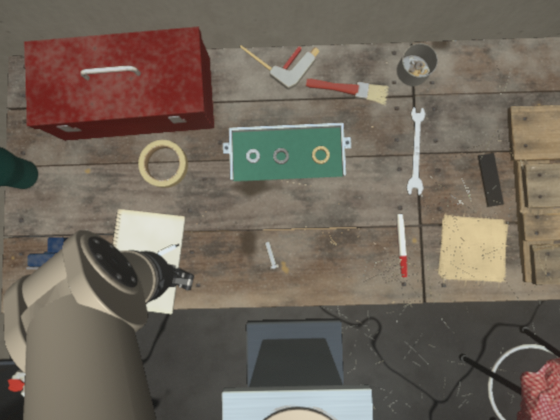

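View pics/t9c.png

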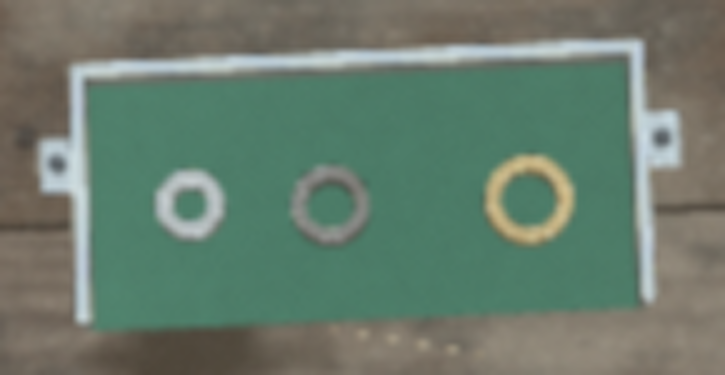

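View pics/s9.png

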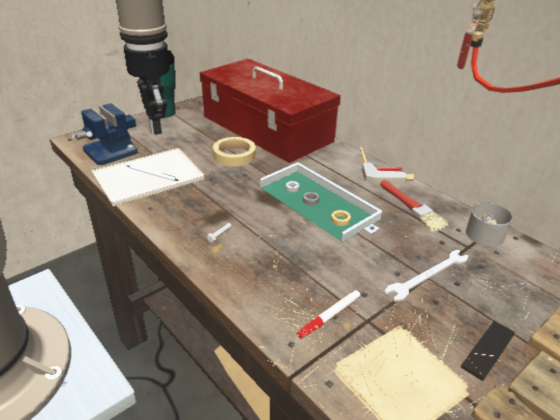

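In the enlarged view the bushes sit at (190,205), (330,205) and (530,200). All three lie flat well inside the tray, and the bolt, tape, marker and spanner are where they started. I'll get the final numbers and hand in.

```bash
python3 - <<'E'
from h import *
for n,a,z in [("silver",(190,205),.01),("dark",(330,205),.013),("brass",(530,200),.012)]: print(n,onz("top",T2(*a),z)-[.659,.003,0])
a=cv2.imread("pics/top0.png");b=cv2.imread("pics/t9f.png")
for n,(x0,y0,x1,y1) in dict(bolt=(258,236,286,276),tape=(132,134,192,190),marker=(394,208,412,282),spanner=(402,102,430,198)).items():
    d=cv2.absdiff(a[y0:y1,x0:x1],b[y0:y1,x0:x1]);print(n,d.mean(),d.max())
print(np.abs(bot.get_obs()["joint_vel"]).max()); bot.job_done()
E
```

```text
silver [-0.0042  0.0767  0.01  ]
dark [-0.0067  0.0152  0.013 ]
brass [-0.0069 -0.0723  0.012 ]
bolt 5.859523809523809 10
tape 5.923412698412698 11
marker 6.012012012012012 11
spanner 6.2974950396825395 12
0.006887896730388834
the job is handed in; nothing more can be done
```

I swept the three bushes one at a time along the bench and into the tray with shut fingers. I then backed the hand off, raised it clear to about z = 0.16 m, and handed the job in at about 16.4 s of the 56 s allowed.

**Bush positions:** in the last top view all three lie flat inside the tray. In the tray's frame (x, y) they sit well within the limits:

| Bush | x (mm) | y (mm) |
|---|---|---|
| Silver | -4 | +77 |
| Dark | -7 | +15 |
| Brass | -7 | -72 |

**Other objects:** the bolt, tape roll, marker and spanner show no movement between the first and last top pictures, only a small, even brightness change of about 6 grey levels.

**Forces:** the readings at the end of each move stayed below about 2 N.

**Checks that disagreed:** one tray corner, the front left, differed by about 5 mm between the top and scene cameras. The other tray and bush measurements agreed to about 1.5 mm, and the margins are far larger than that. The final heights and tilts were judged by eye from the pictures rather than measured again.

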